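# Click the bath tray's sliding stop in front of the travel bottle

### The job

Keep the white travel bottle from sliding off the bath tray into the tub: with a fingertip, push the blue stop along its brass rail until it clicks down into the notch straight in front of the bottle, past any other notches on the way. Push the stop only, never pinch it between the fingers, leave everything else where it stands, and take the hand away when the stop has clicked in.

Things in the scene. Friction and masses are not known exactly. Their poses are not given: they have to be found in the camera images.
- tray: Fixed wooden bath tray, 190 mm (x) by 400 mm (y), 10 mm thick; origin: centre of its underside, on the table; z up, x to the tub side (away from the robot), y along the rail. End lips at y = +/-196 mm, 17 mm high. A brass rail, 14 mm wide, top 22 mm above the table, runs at x = +70 mm, y -190 to +190 mm. Three bays with cork pads at x = -35, y = +85, 0, -85 mm, each with a white line to its notch.
- stop (a joint): Travel of the blue stop, m: its centre's tray y = 0.165 - value; end of travel 0.285. Starts between 0 and 0.04, before all notches, which are at 0.080, 0.165 and 0.250. On plain rail it slides against 1.5 N friction plus 8 N per m/s and stays where left. At a notch its spring draws it in over the last 5 mm (the push dips); it then takes about 8 to 15 N to push it out again, either way.
- pin (a joint): Spring pin in the stop, with a red disc 14 mm across on top, m: 0 to 0.001 while it rides on the plain rail (disc top 6 mm above the blue top), about 0.0045 when it has clicked into a notch (disc 2 mm above the blue top). Drops by itself; needs no pressing.
- stop_top (a point): Centre of the blue stop's top face, 85 mm above the table. The stop is an upright blue block captive on the rail: 30 mm in tray x, 36 mm in tray y, 30 to 85 mm above the table, on a steel shoe of the same outline (12.5 to 30 mm above the table) that straddles the rail. It can only slide along the rail.
- notch0 (a point): V notch in the rail at tray y = +85 mm, 13 mm wide, 5.5 mm deep; point at the height of the rail's top. Stop joint 0.080 when clicked in here.
- notch1 (a point): The same at tray y = 0. Stop joint 0.165.
- notch2 (a point): The same at tray y = -85 mm. Stop joint 0.250.
- bottle: White plastic travel bottle, 38 mm across, 75 mm tall, loose; origin: centre of its underside. Bottle, bowl and case stand one in each bay of the tray, in any order, within 10 mm of the bay's centre. The bottle's bay tells which notch to use. Not to be moved.
- bowl: Blue ceramic trinket bowl, 64 mm across, 30 mm high, loose in a bay; origin at the centre of its underside. Not to be moved.
- case: Metal tweezers case, 90 x 24 x 14 mm, loose, lying across the tray in a bay (long side along its x); origin at the centre of its underside. Not to be moved.
- salts: Round wooden bath salts box, 104 mm across, 72 mm high, loose on the table to the left; origin at the centre of its underside. Not to be moved.
- stick1: Bamboo hair stick, 185 mm long, 9 mm high, lying on the table to the right; origin at the middle of its underside. Not to be moved.
- stick2: A second, equal hair stick beside it. Not to be moved.
- candle: Amber glass candle jar, 70 mm across, 70 mm high, on the table towards the tub, left; origin at the centre of its underside. Not to be moved.
- brush: Wooden nail brush, 85 x 38 x 29 mm, loose on the table towards the tub, right; origin at the centre of its underside. Not to be moved.

How it is judged:
At the end, for the whole second after the job is handed in: The stop rests, clicked in (pin down by more than 2.8 mm), within 3 mm of the notch that belongs to the bay where the bottle stands; the bottle is upright, the things on the tray are within 15 mm and those on the table within 20 mm of where they stood (((y of bottle in the frame of tray between 0.055 and 0.115 m and value of joint stop between 0.077 and 0.083 m) or (y of bottle in the frame of tray between -0.03 and 0.03 m and value of joint stop between 0.162 and 0.168 m) or (y of bottle in the frame of tray between -0.115 and -0.055 m and value of joint stop between 0.247 and 0.253 m)) and value of joint pin above 0.0028 m and velocity of joint stop between -0.005 and 0.005 m/s and angle between bottle's own z axis and vertical below 0.2 rad and distance of each of bottle, bowl, case from where it was at the start of the episode below 0.015 m and distance of each of salts, stick1, stick2, candle, brush from where it was at the start of the episode below 0.02 m); the robot touches nothing.
It fails at once if the stop is pinched: the fingers press on both halves of it at once (contact force between the fingers and stop_c0 above 2 N and contact force between the fingers and stop_c1 above 2 N).
It fails at once if a thing on the tray is shifted by more than 15 mm or lifted (distance of any of bottle, bowl, case from where it was at the start of the episode above 0.015 m).
It fails at once if a thing on the table is shifted by more than 20 mm or lifted (distance of any of salts, stick1, stick2, candle, brush from where it was at the start of the episode above 0.02 m).
It also fails if it takes over 38 s, if anything falls off the work surface, if the arm or the gripper's body presses on something with over 40 N, if the wrist force passes 120 N, or if a joint passes its speed limit or range.

### The arm

A 6-joint arm with a two-finger parallel gripper is mounted at the origin on the work surface. World frame = base frame: x ahead of the robot, y to its left, z up, the work surface at z = 0. Lengths are in m, angles in rad, forces in N, time in s.
With the tool pointing down it reaches from about 0.3 to 0.75 m from the base axis. Payload 8.5 kg.
Tool frame: the origin (TCP) lies at the very end of the fingers, on their centre line; the grasp point (between the pads) lies 19 mm behind it; z points along the fingers, x is the direction in which the jaws open and shut, and the axes are right-handed (so a half turn about z gives the same grasp; the last joint's range is limited). The gripper opens to 85 mm and grips with 20 to 120 N. Pads are 22 mm wide; open, the fingers measure 114 mm over their backs; the gripper's body (76 mm by 85 mm) begins 54 mm behind the grasp point. The pads swing forward as they close: fully open they stand 13 mm farther back than shut.
Start: joints at [0.915, 0.381, 1.297, -0, 1.464, -0.215], TCP at [0.235, 0.497, 0.231] pointing down, gripper open.
Joint ranges: [-3.11, 3.11], [-0.89, 2.33], [0.22, 2.48], [-1.42, 4.56], [0.17, 2.85], [-2.88, 2.88]. Speed limits (rad/s): [2.39, 2.39, 3.14, 3.14, 3.14, 3.14].

### API

Orientations are given as a 3x3 rotation matrix whose columns are the frame's x, y, z axes.
In Python, from rig import manip gives the robot as it stands.
- The arm moves only by the shell command python3 -m handwheel 'ROWS' [FORCE]. ROWS is JSON, a list of rows, each an object of numbers: "tx", "ty", "tz": the shift along the world's x, y, z in mm; "rx", "ry", "rz": the turn, a rotation vector about the world's x, y, z in degrees; "gripper": the closure, from 0 (fully open) to 1 (shut). A call has 1 to 8 rows; each row shifts and turns the commanded pose from where the row before left it; what a row does not reach is not made up. A row lasts 1/12 s, in which the tool goes at most 41.7 mm and 7.16 degrees, less where a joint would pass 70% of its speed; a pose out of reach is approached as far as the arm can. A call with a gripper value outside its range is refused whole. The fingers move at their own pace and stop on an object; FORCE is the grip in N (left out, the last holds). Time passes only in rows, so rows that do not move let the fingers close. It gives the time, the measured TCP pose, the force and the opening at its end, in the units of the state.
- manip.sense(): the state, without advancing time (a new reading comes with each control period).
- manip.snapshot(name): name is "scene" or "top" or "wrist"; returns (picture, depth): 420x560x3 uint8, blue, green, red; 420x560 float32, m along the optical axis (not along the pixel's ray), 0 where there is no reading.
- manip.camera_info(name): a dict with "vfov" (degrees; the focal length in pixels is half the picture's height over the tangent of half this angle, whatever the lens; pixels are square), "cx", "cy" (the principal point, pixels), "cam_to_world" (4x4, takes a point from camera to world coordinates); the wrist camera has in their place "tool_from_camera" (4x4, takes a point from camera to tool coordinates, whose origin is the TCP and whose axes are the tool frame's). Camera axes: x right, y down, z forward; pixel columns grow to the right and rows downward; lengths in m; the calibration is good to about 2 mm. The wrist camera is an equidistant fisheye: a pixel r from the principal point sees the ray r / f radians off the axis. A picture is of the moment at which its call begins: read the wrist's pose just before it. camera_info takes no time and is no camera call.
- manip.close_job(): hands the job in, once; it reports no verdict.
The state is a dict: "time": time; "q": joint angles; "joint_velocities": joint speeds; "tau": joint torques, N m; "tool_pos": TCP position; "ee_rot": TCP orientation; "contact_force": force on the tool from outside, world axes, zero at the start; "torque": the same for the moment, N m; "opening": opening from 0.0 (shut) to 1.0 (fully open).
Only numpy, scipy, OpenCV 4.12 (cv2) and the standard library are available. Lean on these libraries where they do the work, as an engineer would, in place of code of your own. Each camera call takes 0.05 s, during which the arm holds its last target.

## Working session

There is one attempt and no reset: what is moved stays moved. The work goes in short steps, Python scripts to look and compute and a shell command to move; the robot and the scene stay as the last step left them, time stands still between calls to the robot, and variables do not carry over. Pictures are saved under pics/ and viewed, and the job is handed in when it is done.

```bash
mkdir -p pics; cat > h.py <<'E'
import numpy as np,cv2
from rig import manip
def cam(n):
    i=manip.camera_info(n); f=210/np.tan(np.radians(i["vfov"])/2); return i,f
def cloud(n,d):
    i,f=cam(n); v,u=np.mgrid[0:420,0:560]
    P=np.stack([(u-i["cx"])/f*d,(v-i["cy"])/f*d,d,np.ones_like(d)],-1)
    return (P@np.array(i["cam_to_world"]).T)[...,:3]
E
python3 - <<'E'
from h import *
for n in ("top","scene"):
    p,d=manip.snapshot(n); cv2.imwrite(f"pics/{n}0.png",p); np.save(f"{n}0.npy",d); 
    print(n,cam(n)[1],np.round(np.array(cam(n)[0]["cam_to_world"]),3).tolist())
s=manip.sense(); print(s["time"],s["tool_pos"],np.round(s["ee_rot"],3).tolist(),s["opening"])
E
```

```text
top 434.050627433862 [[0.016, -0.986, 0.166, 0.387], [-1.0, -0.015, 0.006, -0.037], [-0.004, -0.166, -0.986, 1.148], [0.0, 0.0, 0.0, 1.0]]
scene 440.5450465558194 [[0.336, 0.532, -0.777, 1.55], [0.942, -0.172, 0.289, -0.373], [0.02, -0.829, -0.559, 0.764], [0.0, 0.0, 0.0, 1.0]]
0.1 [0.23451638 0.49722468 0.23078821] [[0.427, 0.904, -0.001], [0.904, -0.427, -0.001], [-0.001, -0.0, -1.0]] 1.0014583779256088
```

View pics/top0.png

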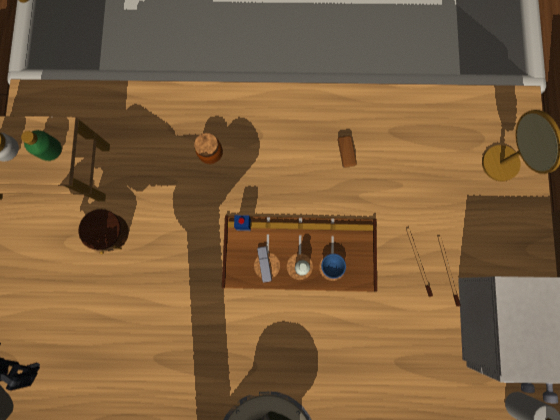

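View pics/scene0.png

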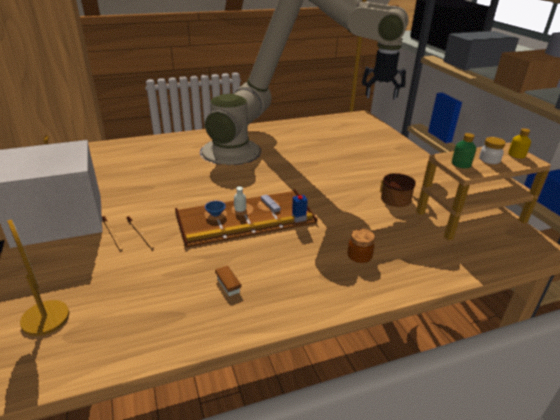

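The top view shows the stop at (242,222), at the left (+y) end of the rail. From left to right the bays hold the case (265,264), the bottle (300,267) and the bowl (333,266), so the bottle is in the middle bay and the target is notch1. Next I'll measure positions.

```bash
python3 - <<'E'
from h import *
p=cv2.imread("pics/top0.png"); d=np.load("top0.npy"); C=cloud("top",d)
cv2.imwrite("pics/topz.png",cv2.resize(p[200:300,210:390],None,fx=4.4,fy=4.4,interpolation=cv2.INTER_CUBIC))
hsv=cv2.cvtColor(p,cv2.COLOR_BGR2HSV)
reg=np.zeros(d.shape,bool); reg[205:300,215:385]=1
z=C[...,2]
b=reg&(hsv[...,0]>100)&(hsv[...,0]<130)&(hsv[...,1]>120)
for nm,m in (("stopblue",b&(abs(z-.085)<.006)&(np.indices(z.shape)[1]<260)),("bowl",b&(np.indices(z.shape)[1]>310)),("bottletop",reg&(z>.06)&(np.indices(z.shape)[1]>280))):
    q=C[m]; print(nm,m.sum(),q.mean(0).round(4),q.min(0).round(4),q.max(0).round(4)) if m.sum() else print(nm,0)
# tray: surfaces at z ~.01 and lips ~.017
m=reg&(z>.006)&(z<.03)
uv=np.argwhere(m)
r=cv2.minAreaRect((C[m][:,:2]*1000).astype(np.float32)); print("tray",r,cv2.boxPoints(r).tolist())
red=reg&((hsv[...,0]<8)|(hsv[...,0]>172))&(hsv[...,1]>180)&(z>.07); print("red",red.sum(),C[red].mean(0) if red.any() else 0)
# rail: height ~0.022 yellow
m=reg&(z>.018)&(z<.026)&(np.indices(z.shape)[0]>218)&(np.indices(z.shape)[0]<235)&(np.indices(z.shape)[1]>255)&(np.indices(z.shape)[1]<370)
q=C[m]; print("rail",m.sum(),cv2.fitLine(q[:,:2].astype(np.float32),cv2.DIST_HUBER,0,.001,.001).ravel(), q[:,0].min(),q[:,0].max())
print("case",C[255:275,260:270,:][C[255:275,260:270,2]>.02].mean(0))
E
```

```text
stopblue 136 [0.5369 0.0711 0.0857] [0.5236 0.0541 0.0798] [0.5523 0.0895 0.0908]
bowl 427 [ 0.4355 -0.1621  0.0296] [ 0.3867 -0.1907  0.0113] [ 0.4642 -0.0372  1.1485]
bottletop 161 [ 0.4173 -0.0695  0.3529] [ 0.3867 -0.0983  0.0602] [ 0.4442 -0.0372  1.1485]
tray ((473.3757019042969, -81.0084228515625), (244.5009002685547, 413.4080810546875), 1.3612339496612549) [[346.24932861328125, 122.7331314086914], [356.0701904296875, -290.5582580566406], [600.5020751953125, -284.7499694824219], [590.6812133789062, 128.54141235351562]]
red 25 [0.53978436 0.07158242 0.09076697]
rail 573 [ 0.00900896  0.9999594   0.5368564  -0.11026917] 0.5284675840783257 0.5449950953380277
case [0.43452659 0.01414482 0.03723489]
```

View pics/topz.png

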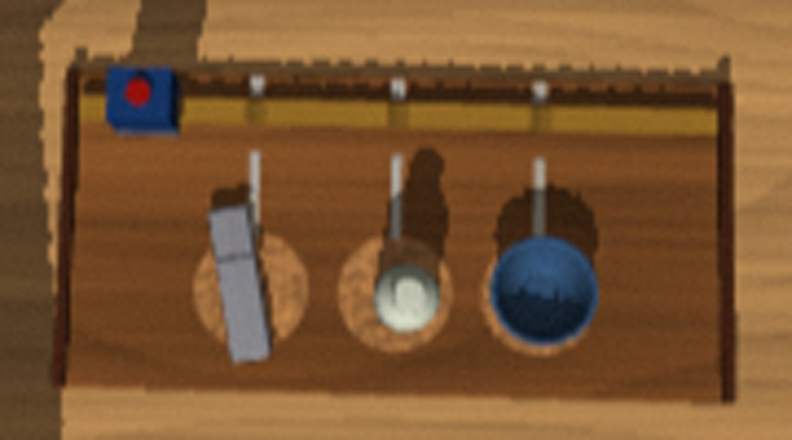

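```bash
python3 - <<'E'
from h import *
p=cv2.imread("pics/top0.png"); d=np.load("top0.npy"); C=cloud("top",d)
i,f=cam("top"); T=np.array(i["cam_to_world"])
def pt(u,v,z):
    r=T[:3,:3]@np.array([(u-i["cx"])/f,(v-i["cy"])/f,1]); return T[:3,3]+r*(z-T[2,3])/r[2]
hsv=cv2.cvtColor(p,cv2.COLOR_BGR2HSV)
V,U=np.indices(d.shape)
print(hsv[226,320],hsv[226,345],hsv[222,320])
m=(hsv[...,0]>15)&(hsv[...,0]<28)&(hsv[...,1]>170)&(hsv[...,2]>90)&(V>214)&(V<236)&(U>255)&(U<372)
q=np.array([pt(u,v,.022) for v,u in np.argwhere(m)])
print("rail",m.sum(),cv2.fitLine(q[:,:2].astype(np.float32),cv2.DIST_HUBER,0,.001,.001).ravel())
for a,b in((257,112),(398,115),(540,118)): print("notch",pt(210+(a+.5)/4.4-.5,200+(b+.5)/4.4-.5,.022))
for a,b in((78,95),(720,122)): print("lip inner",pt(210+a/4.4,200+b/4.4,.017))
for a,b in((108,68),(173,68),(178,132),(109,131)): print("stop corner",pt(210+a/4.4,200+b/4.4,.085))
print("bottle",pt(210+408/4.4,200+293/4.4,.075))
w=np.array([pt(210+a/4.4,200+b/4.4,.075) for a,b in((245,215),(225,360))])
for k in np.argwhere(np.zeros(1)):pass
# obstacles
for n,(u,v) in dict(salts=(103,230),candle=(206,141),brush=(346,150)).items(): print(n,C[v,u])
E
```

```text
[ 19 192 146] [ 19 196 143] [ 12 183  57]
rail 751 [ 0.0075953   0.99997115  0.5374867  -0.11208975]
notch [0.53844802 0.00739945 0.022     ]
notch [ 0.53791094 -0.07648705  0.022     ]
notch [ 0.5373834  -0.16087527  0.022     ]
lip inner [0.54675997 0.11393431 0.017     ]
lip inner [ 0.53625566 -0.26972689  0.017     ]
stop corner [0.55276957 0.08848784 0.085     ]
stop corner [0.55331813 0.05182278 0.085     ]
stop corner [0.51704206 0.04799232 0.085     ]
stop corner [0.51702227 0.08671427 0.085     ]
bottle [ 0.42981341 -0.08205867  0.075     ]
salts [0.51265267 0.41633999 0.07554137]
candle [0.74796535 0.17013743 0.07390763]
brush [ 0.7418608  -0.19672175  0.03354167]
```

Tray frame checks out: the notches measure 84 mm apart (85 nominal) and the yaw is under 1°. Notch1 is at world (0.538, -0.0765). The stop centre is at (0.537, 0.071), so it needs to travel about 148 mm toward -y. I'll go over with the fingers shut and the jaw axis along y. I'll push on the outer (+x) half of the stop's +y face only, so both halves are never loaded at once.

```bash
python3 -m handwheel '[{"tx":20,"ty":-22.5,"rz":3.2,"gripper":1},{"tx":20,"ty":-22.5,"rz":3.2,"gripper":1},{"tx":20,"ty":-22.5,"rz":3.2,"gripper":1},{"tx":20,"ty":-22.5,"rz":3.2,"gripper":1},{"tx":20,"ty":-22.5,"rz":3.2,"gripper":1},{"tx":20,"ty":-22.5,"rz":3.2,"gripper":1},{"tx":20,"ty":-22.5,"rz":3.2,"gripper":1},{"tx":20,"ty":-22.5,"rz":3.2,"gripper":1}]' 20
```

```text
validation failed for argument at $[0]...
```

```bash
python3 -m handwheel '[{"tx":20,"ty":-22.5},{"tx":20,"ty":-22.5},{"tx":20,"ty":-22.5},{"tx":20,"ty":-22.5},{"tx":20,"ty":-22},{"tx":20,"ty":-22},{"tx":15,"ty":-22},{"tx":10,"ty":-15}]'; python3 -c "
from h import *
s=manip.sense();print(np.round(s['ee_rot'],3).tolist(),s['time'])
p,d=manip.snapshot('wrist');cv2.imwrite('pics/w1.png',p)"
```

```text
[[0.427, 0.904, -0.001], [0.904, -0.427, -0.001], [-0.001, -0.0, -1.0]] 0.1validation failed for argument at $[0]...
```

View pics/w1.png

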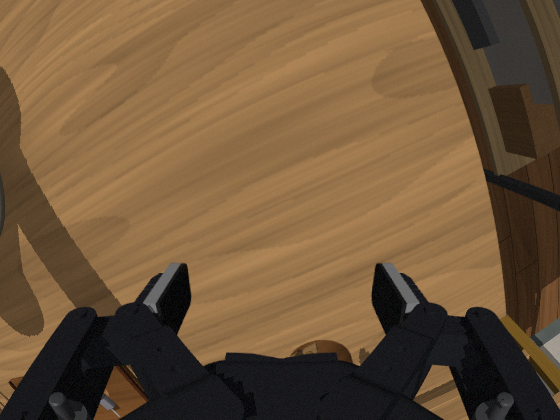

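The rows were refused and nothing moved; the wrist view shows only open fingers over bare table. Each row probably needs every key, so I'll test that with one small row.

```bash
python3 -m handwheel '[{"tx":20,"ty":-22,"tz":0,"rx":0,"ry":0,"rz":3.2,"gripper":1}]' 20
```

```text
time: 0.23
tool_pos: [0.2527, 0.4771, 0.2309]
ee_rot: [[0.372, 0.928, -0.001], [0.928, -0.372, 0.001], [0.0, -0.001, -1.0]]
contact_force: [-0.5, -0.4, -0.4]
opening: 0.881
```

All seven keys are needed.

```bash
python3 -m handwheel '[{"tx":20,"ty":-23,"tz":0,"rx":0,"ry":0,"rz":3.2,"gripper":1},{"tx":20,"ty":-23,"tz":0,"rx":0,"ry":0,"rz":3.2,"gripper":1},{"tx":20,"ty":-23,"tz":0,"rx":0,"ry":0,"rz":3.2,"gripper":1},{"tx":20,"ty":-23,"tz":0,"rx":0,"ry":0,"rz":3.2,"gripper":1},{"tx":20,"ty":-23,"tz":0,"rx":0,"ry":0,"rz":3.2,"gripper":1},{"tx":20,"ty":-23,"tz":0,"rx":0,"ry":0,"rz":3.2,"gripper":1},{"tx":20,"ty":-23,"tz":0,"rx":0,"ry":0,"rz":3,"gripper":1},{"tx":20,"ty":-23,"tz":0,"rx":0,"ry":0,"rz":0,"gripper":1}]' 20
```

```text
time: 0.9
tool_pos: [0.4153, 0.2901, 0.2312]
ee_rot: [[-0.005, 1.0, -0.0], [1.0, 0.005, -0.0], [-0.0, -0.0, -1.0]]
contact_force: [-0.8, 0.4, 0.0]
opening: -0.001
```

```bash
python3 -m handwheel '[{"tx":20,"ty":-22,"tz":0,"rx":0,"ry":0,"rz":0,"gripper":1},{"tx":20,"ty":-22,"tz":0,"rx":0,"ry":0,"rz":0,"gripper":1},{"tx":20,"ty":-22,"tz":0,"rx":0,"ry":0,"rz":0,"gripper":1},{"tx":20,"ty":-22,"tz":0,"rx":0,"ry":0,"rz":0,"gripper":1},{"tx":20,"ty":-22,"tz":0,"rx":0,"ry":0,"rz":0,"gripper":1},{"tx":20,"ty":-22,"tz":0,"rx":0,"ry":0,"rz":0,"gripper":1},{"tx":16,"ty":-18,"tz":0,"rx":0,"ry":0,"rz":0,"gripper":1},{"tx":0,"ty":0,"tz":0,"rx":0,"ry":0,"rz":0,"gripper":1}]'; python3 -c "
from h import *
p,d=manip.snapshot('wrist');cv2.imwrite('pics/w2.png',p)"
```

```text
time: 1.57
tool_pos: [0.553, 0.1382, 0.2305]
ee_rot: [[0.001, 1.0, -0.0], [1.0, -0.001, -0.001], [-0.001, -0.0, -1.0]]
contact_force: [-0.3, -0.7, -1.1]
opening: 0.001
```

View pics/w2.png

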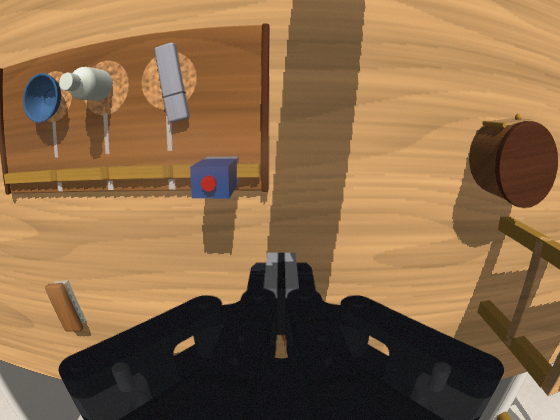

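The wrist view shows the shut fingertips near (282,265), the stop at (214,178) with its red disc at (208,184), and knuckles bulging out along y. I'll use depth to see how high the knuckles sit above the tip and how thick the tip is.

```bash
python3 - <<'E'
from h import *
s=manip.sense()
p,d=manip.snapshot('wrist')
i,f=cam('wrist'); T=np.array(i["tool_from_camera"]); print(T.round(3).tolist())
V,U=np.indices(d.shape); x=U-i["cx"];y=V-i["cy"];r=np.hypot(x,y);th=r/f
k=np.tan(th)*d/np.maximum(r,1e-9)
P=np.stack([x*k,y*k,d],-1)@T[:3,:3].T+T[:3,3]
W=P@np.array(s["ee_rot"]).T+np.array(s["tool_pos"])
for uv in [(282,262),(270,262),(298,262),(262,272),(310,272),(250,285),(210,305),(170,320),(100,350),(65,365)]:
    print(uv,d[uv[1],uv[0]].round(3),(P[uv[1],uv[0]]*1000).round(1))
ok=(d>0)&(np.abs(P[...,1])<.03)
for a in range(-100,10,10):
    m=ok&(P[...,2]*1000>=a)&(P[...,2]*1000<a+10)
    if m.any(): print("z",a,"x range",(P[m][:,0].min()*1000).round(1),(P[m][:,0].max()*1000).round(1),"y",(P[m][:,1].min()*1000).round(1),m.sum())
hsv=cv2.cvtColor(p,cv2.COLOR_BGR2HSV)
red=((hsv[...,0]<6)|(hsv[...,0]>174))&(hsv[...,1]>180)&(hsv[...,2]>100)&(abs(V-184)<15)&(abs(U-208)<15); print("disc",red.sum(),np.median(W[red],0))
b=(hsv[...,0]>100)&(hsv[...,0]<130)&(hsv[...,1]>100)&(U>185)&(abs(W[...,2]-.085)<.006)&(U<245)&(V<210); q=W[b];print("stop top",b.sum(),q.mean(0),q.min(0),q.max(0))
E
```

```text
[[1.0, 0.0, 0.001, -0.001], [-0.0, 0.958, 0.285, -0.072], [-0.001, -0.285, 0.958, -0.143], [0.0, 0.0, 0.0, 1.0]]
(282, 262) 0.139 [  0.1 -11.1 -16. ]
(270, 262) 0.139 [ -5.1 -11.1 -16. ]
(298, 262) 0.148 [ 7.5 -7.1 -7.7]
(262, 272) 0.139 [ -8.6  -7.  -17.5]
(310, 272) 0.14 [ 12.3  -6.4 -16.5]
(250, 285) 0.128 [-12.8  -7.1 -29.1]
(210, 305) 0.105 [-24.3 -11.6 -51.5]
(170, 320) 0.095 [-35.4 -12.  -62. ]
(100, 350) 0.078 [-52.5 -11.4 -79.8]
(65, 365) 0.069 [-60.2 -11.4 -88.8]
z -100 x range -61.7 60.9 y -21.6 11504
z -90 x range -62.2 61.9 y -18.4 10332
z -80 x range -56.8 56.9 y -18.0 8017
z -70 x range -48.6 50.0 y -17.9 4285
z -60 x range -41.3 40.1 y -14.1 5424
z -50 x range -33.9 32.5 y -14.0 2055
z -40 x range -13.8 13.1 y -12.0 830
z -30 x range -14.1 13.3 y -11.6 752
z -20 x range -14.0 13.2 y -11.5 612
z -10 x range -13.2 12.0 y -11.0 212
disc 160 [0.53942955 0.07209528 0.09077144]
stop top 614 [0.54279118 0.07450638 0.08523576] [0.52863725 0.05426639 0.08292132] [0.55450711 0.09001531 0.08767845]
```

Tip half-thickness is 14 mm up to 40 mm above the tip, and the knuckles only start beyond that. With the TCP at z = 0.060, the knuckles clear the disc (top at 0.091). Contact is expected at TCP y ≈ 0.104.

```bash
python3 -m handwheel '[{"tx":0,"ty":0,"tz":-34,"rx":0,"ry":0,"rz":0,"gripper":1},{"tx":0,"ty":0,"tz":-34,"rx":0,"ry":0,"rz":0,"gripper":1},{"tx":0,"ty":0,"tz":-34,"rx":0,"ry":0,"rz":0,"gripper":1},{"tx":0,"ty":0,"tz":-34,"rx":0,"ry":0,"rz":0,"gripper":1},{"tx":0,"ty":0,"tz":-34,"rx":0,"ry":0,"rz":0,"gripper":1},{"tx":0,"ty":-10,"tz":0,"rx":0,"ry":0,"rz":0,"gripper":1},{"tx":0,"ty":-10,"tz":0,"rx":0,"ry":0,"rz":0,"gripper":1},{"tx":0,"ty":-8,"tz":0,"rx":0,"ry":0,"rz":0,"gripper":1}]'
```

```text
time: 2.33
tool_pos: [0.5514, 0.1127, 0.0634]
ee_rot: [[-0.003, 1.0, 0.003], [1.0, 0.003, -0.0], [-0.0, 0.003, -1.0]]
contact_force: [1.2, -0.2, 0.5]
opening: -0.005
```

```bash
python3 -m handwheel '[{"tx":0,"ty":-4,"tz":0,"rx":0,"ry":0,"rz":0,"gripper":1},{"tx":0,"ty":-4,"tz":0,"rx":0,"ry":0,"rz":0,"gripper":1},{"tx":0,"ty":-4,"tz":0,"rx":0,"ry":0,"rz":0,"gripper":1},{"tx":0,"ty":-4,"tz":0,"rx":0,"ry":0,"rz":0,"gripper":1}]'; python3 -c "
from h import *
p,d=manip.snapshot('wrist');cv2.imwrite('pics/w3.png',p)
p,d=manip.snapshot('scene');cv2.imwrite('pics/s3.png',cv2.resize(p[150:290,160:440],None,fx=2.8,fy=2.8))"
```

```text
time: 2.67
tool_pos: [0.5513, 0.0975, 0.0625]
ee_rot: [[-0.002, 1.0, 0.003], [1.0, 0.002, 0.001], [0.001, 0.003, -1.0]]
contact_force: [1.7, 4.1, 3.7]
opening: 0.002
```

View pics/w3.png

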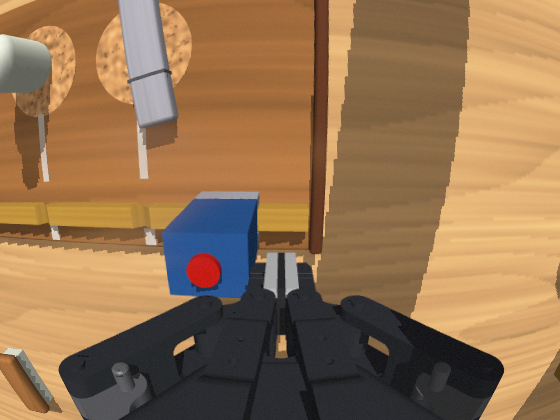

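View pics/s3.png

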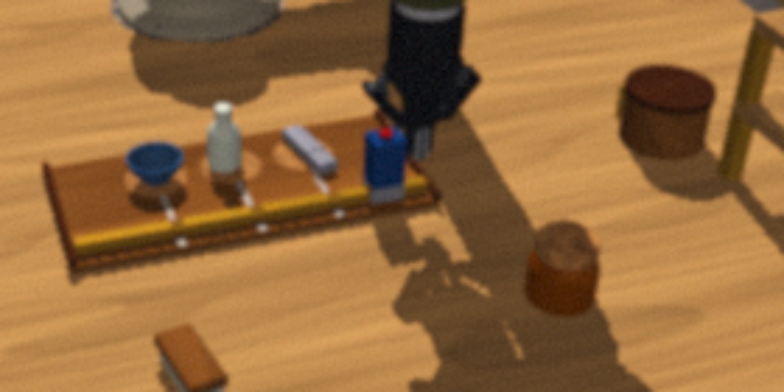

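The finger is at the stop's +y face, to the right of the blue block at (250,240), and the disc is at (204,270). The measured force is about 4 N, so contact has probably started. A short measurement before the long push:

```bash
cat >> h.py <<'E'
def wr():
    s=manip.sense(); p,d=manip.snapshot('wrist')
    i,f=cam('wrist'); T=np.array(i["tool_from_camera"])
    V,U=np.indices(d.shape); x=U-i["cx"];y=V-i["cy"];r=np.hypot(x,y)
    k=np.tan(r/f)*d/np.maximum(r,1e-9)
    P=np.stack([x*k,y*k,d],-1)@T[:3,:3].T+T[:3,3]
    W=P@np.array(s["ee_rot"]).T+np.array(s["tool_pos"])
    h=cv2.cvtColor(p,cv2.COLOR_BGR2HSV)
    red=((h[...,0]<6)|(h[...,0]>174))&(h[...,1]>200)&(h[...,2]>120)&(W[...,2]>.075)&(W[...,2]<.1)
    b=(h[...,0]>100)&(h[...,0]<130)&(h[...,1]>150)&(abs(W[...,2]-.085)<.004)&(abs(W[...,0]-.54)<.03)
    print("t",round(s["time"],2),"tcp",np.round(s["tool_pos"],4),"F",np.round(s["contact_force"],1))
    dc=np.median(W[red],0) if red.any() else None; q=W[b]
    print("disc",red.sum(),dc,"blue top z",np.median(q[:,2]) if len(q) else None,"n",len(q), "y",np.percentile(q[:,1],[2,98]) if len(q) else None,"x",np.percentile(q[:,0],[2,98]) if len(q) else None)
    if dc is not None: print("joint est",0.165-(dc[1]+0.0765),"disc-blue",dc[2]-(np.median(q[:,2]) if len(q) else np.nan))
    return p
E
python3 -c "
from h import *
wr()"
```

```text
t 2.77 tcp [0.5508 0.0969 0.0618] F [-0.7 -0.5  0.2]
disc 884 [0.53827964 0.06502359 0.09073051] blue top z 0.08518569507047799 n 4325 y [0.04774376 0.0824542 ] x [0.52408382 0.55312815]
joint est 0.02347641098763817 disc-blue 0.005544812964716039
```

The stop has moved 7 mm with the finger, and TCP y is 32 mm from the disc, as expected. I'll push on past notch0.

```bash
python3 -m handwheel '[{"tx":1,"ty":-6,"tz":0,"rx":0,"ry":0,"rz":0,"gripper":1},{"tx":0,"ty":-8,"tz":0,"rx":0,"ry":0,"rz":0,"gripper":1},{"tx":0,"ty":-8,"tz":0,"rx":0,"ry":0,"rz":0,"gripper":1},{"tx":0,"ty":-8,"tz":0,"rx":0,"ry":0,"rz":0,"gripper":1},{"tx":0,"ty":-8,"tz":0,"rx":0,"ry":0,"rz":0,"gripper":1},{"tx":0,"ty":-8,"tz":0,"rx":0,"ry":0,"rz":0,"gripper":1},{"tx":0,"ty":-6,"tz":0,"rx":0,"ry":0,"rz":0,"gripper":1},{"tx":0,"ty":-5,"tz":0,"rx":0,"ry":0,"rz":0,"gripper":1}]'; python3 -c "
from h import *
wr()"
```

```text
time: 3.48
tool_pos: [0.5512, 0.0405, 0.0611]
ee_rot: [[-0.002, 1.0, -0.001], [1.0, 0.002, 0.001], [0.001, -0.001, -1.0]]
contact_force: [-1.8, 10.1, 1.2]
opening: -0.001
t 3.48 tcp [0.5512 0.0405 0.0611] F [-1.8 10.1  1.2]
disc 752 [0.53841984 0.00879248 0.08624794] blue top z 0.08518106605036731 n 4573 y [-0.00822345  0.02646905] x [0.52360008 0.55264474]
joint est 0.07970752256468089 disc-blue 0.0010668691617021636
```

```bash
python3 -m handwheel '[{"tx":0,"ty":-4,"tz":0,"rx":0,"ry":0,"rz":0,"gripper":1},{"tx":0,"ty":-4,"tz":0,"rx":0,"ry":0,"rz":0,"gripper":1},{"tx":0,"ty":-5,"tz":0,"rx":0,"ry":0,"rz":0,"gripper":1},{"tx":0,"ty":-5,"tz":0,"rx":0,"ry":0,"rz":0,"gripper":1},{"tx":0,"ty":-5,"tz":0,"rx":0,"ry":0,"rz":0,"gripper":1}]'; python3 -c "
from h import *
cv2.imwrite('pics/w4.png',wr())"
```

```text
time: 3.95
tool_pos: [0.551, 0.0176, 0.0611]
ee_rot: [[-0.003, 1.0, -0.002], [1.0, 0.003, 0.001], [0.001, -0.002, -1.0]]
contact_force: [-2.3, 5.2, 0.4]
opening: 0.004
t 3.95 tcp [0.551  0.0176 0.0611] F [-2.3  5.2  0.4]
disc 897 [ 0.53759687 -0.01405117  0.09077205] blue top z 0.08519443170314003 n 4387 y [-0.03124909  0.00336311] x [0.52346149 0.55246839]
joint est 0.10255116706559486 disc-blue 0.005577614979811463
```

View pics/w4.png

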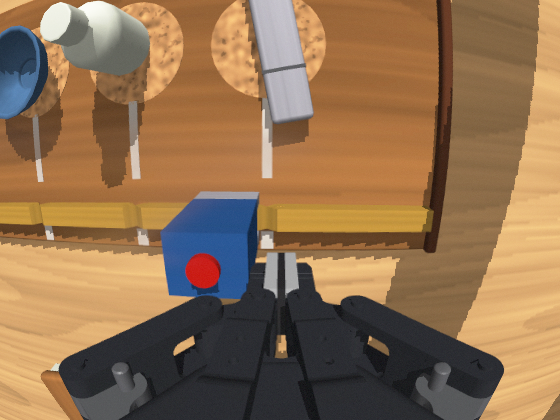

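The stop clicked through notch0 when my joint estimate read 0.0797 (true 0.080), so the calibration is good. It is now back on plain rail at 0.1026 (disc at (203,271), 5.6 mm above the blue top). 62 mm are left to notch1.

```bash
python3 -m handwheel '[{"tx":0,"ty":-7,"tz":0,"rx":0,"ry":0,"rz":0,"gripper":1},{"tx":0,"ty":-8,"tz":0,"rx":0,"ry":0,"rz":0,"gripper":1},{"tx":0,"ty":-8,"tz":0,"rx":0,"ry":0,"rz":0,"gripper":1},{"tx":0,"ty":-8,"tz":0,"rx":0,"ry":0,"rz":0,"gripper":1},{"tx":0,"ty":-8,"tz":0,"rx":0,"ry":0,"rz":0,"gripper":1},{"tx":0,"ty":-6,"tz":0,"rx":0,"ry":0,"rz":0,"gripper":1},{"tx":0,"ty":-4,"tz":0,"rx":0,"ry":0,"rz":0,"gripper":1},{"tx":0,"ty":0,"tz":0,"rx":0,"ry":0,"rz":0,"gripper":1}]'; python3 -c "
from h import *
wr()"
```

```text
time: 4.67
tool_pos: [0.5518, -0.0325, 0.0612]
ee_rot: [[-0.002, 1.0, 0.0], [1.0, 0.002, -0.001], [-0.001, 0.0, -1.0]]
contact_force: [0.8, -0.2, 0.9]
opening: 0.003
t 4.67 tcp [ 0.5518 -0.0325  0.0612] F [ 0.8 -0.2  0.9]
disc 897 [ 0.53712851 -0.06429822  0.09075698] blue top z 0.08517151550908368 n 4440 y [-0.08161172 -0.0468326 ] x [0.52306338 0.55223746]
joint est 0.1527982167318252 disc-blue 0.005585460157241637
```

12.2 mm left. The spring takes over in the last 5 mm, so I'll advance 8 mm slowly and check.

```bash
python3 -m handwheel '[{"tx":0,"ty":-2,"tz":0,"rx":0,"ry":0,"rz":0,"gripper":1},{"tx":0,"ty":-2,"tz":0,"rx":0,"ry":0,"rz":0,"gripper":1},{"tx":0,"ty":-2,"tz":0,"rx":0,"ry":0,"rz":0,"gripper":1},{"tx":0,"ty":-2,"tz":0,"rx":0,"ry":0,"rz":0,"gripper":1},{"tx":0,"ty":0,"tz":0,"rx":0,"ry":0,"rz":0,"gripper":1},{"tx":0,"ty":0,"tz":0,"rx":0,"ry":0,"rz":0,"gripper":1}]'; python3 -c "
from h import *
wr()"
```

```text
time: 5.22
tool_pos: [0.5517, -0.0399, 0.0613]
ee_rot: [[-0.002, 1.0, 0.0], [1.0, 0.002, -0.0], [-0.0, 0.0, -1.0]]
contact_force: [0.8, 0.8, -0.2]
opening: -0.002
t 5.22 tcp [ 0.5517 -0.0399  0.0613] F [ 0.8  0.8 -0.2]
disc 768 [ 0.53759398 -0.07620441  0.08682777] blue top z 0.08519047079400757 n 4321 y [-0.09286826 -0.05864367] x [0.52296876 0.55219262]
joint est 0.16470440795194424 disc-blue 0.0016373005828357323
```

The spring drew the stop in: it jumped ahead of the finger to 0.1647 and the disc dropped to 1.6 mm above the blue top. The finger is now clear of it. I'll back off in +y, rise, and verify.

```bash
python3 -m handwheel '[{"tx":0,"ty":5,"tz":0,"rx":0,"ry":0,"rz":0,"gripper":1},{"tx":0,"ty":10,"tz":0,"rx":0,"ry":0,"rz":0,"gripper":1},{"tx":0,"ty":10,"tz":5,"rx":0,"ry":0,"rz":0,"gripper":1},{"tx":0,"ty":5,"tz":25,"rx":0,"ry":0,"rz":0,"gripper":1},{"tx":0,"ty":0,"tz":30,"rx":0,"ry":0,"rz":0,"gripper":1},{"tx":0,"ty":0,"tz":30,"rx":0,"ry":0,"rz":0,"gripper":1},{"tx":0,"ty":0,"tz":30,"rx":0,"ry":0,"rz":0,"gripper":1},{"tx":0,"ty":0,"tz":0,"rx":0,"ry":0,"rz":0,"gripper":1}]'; python3 -c "
from h import *
cv2.imwrite('pics/w5.png',wr())
p,d=manip.snapshot('scene');cv2.imwrite('pics/s5.png',cv2.resize(p[150:290,160:440],None,fx=2.8,fy=2.8))"
```

```text
time: 5.93
tool_pos: [0.5536, -0.0088, 0.1875]
ee_rot: [[-0.004, 1.0, 0.01], [1.0, 0.004, -0.002], [-0.002, 0.01, -1.0]]
contact_force: [0.3, 0.4, -0.2]
opening: 0.001
t 5.93 tcp [ 0.5536 -0.0088  0.1875] F [ 0.3  0.4 -0.2]
disc 72 [ 0.53865373 -0.07693728  0.08692151] blue top z 0.08521698373874824 n 21 y [-0.06450714 -0.05917102] x [0.54822524 0.55228319]
joint est 0.16543728471383323 disc-blue 0.0017045290512637118
```

View pics/w5.png

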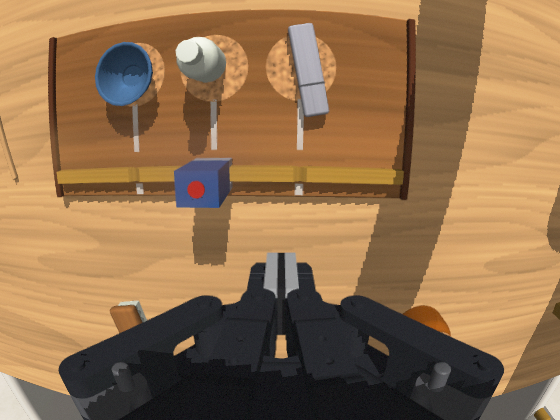

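View pics/s5.png

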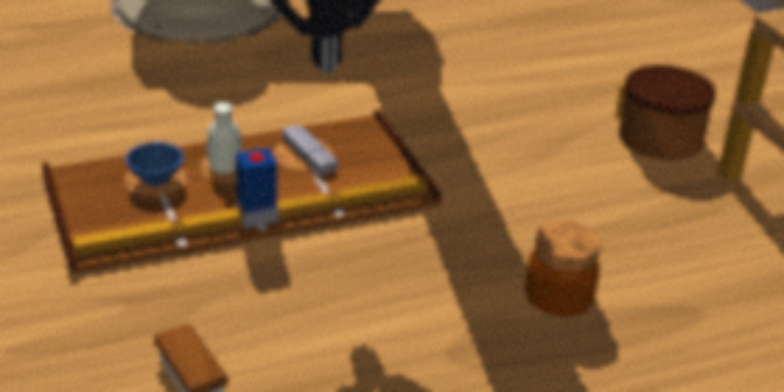

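The stop sits in front of the bottle (disc at (196,190) in the wrist view) with the disc low. Everything else stands as before and the hand is clear. Handing in.

```bash
python3 -c "
from h import *
print(manip.close_job())"
```

```text
the job is handed in; nothing more can be done
None
```

The blue stop is clicked into notch1, the notch in front of the bottle (which stands in the middle bay). I pushed it there with the shut fingertips, past notch0, then backed the hand off, raised it and handed the job in at about 6 s. The job gives no verdict.

**Last checks:**
- **Stop position:** my estimate is 0.1647 to 0.1654, against 0.165 for notch1.
- **Pin:** the disc is about 1.7 mm above the blue top, against 5.6 mm on plain rail. That is a drop of about 4 mm, so it has clicked in. At notch0 I read 1.1 mm while pushing; I take the difference as measuring error or a slightly off-centre seat, well inside the limits.
- **Contact:** the wrist force is about 0 N and the hand is well above everything.
- **Other things:** by eye, the bottle, bowl, case, salts, candle and brush stand where they were. I did not measure them again, and the sticks were not fully in view at the end, though the arm never went near them.

**What went wrong:** my first two move calls were refused because each row needs all seven values. Nothing moved.

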